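Open the glass door and point out the sliding weight

TASK

A colleague is fitting a metronome and needs the tapered sliding weight from the upper shelf of the low enamel-topped cabinet: with your fingertips gently push the cabinet's glass door fully open, then point the weight out to her, holding your fingertips just above its middle (within 3 cm or so, not touching) for two seconds. Then draw your hand up, a good 15 cm above the weight, and leave the door open for her to take it. Touch none of the weights on the shelf, grip nothing, and leave everything else on the counter where it is.

Things in the scene. Friction and masses are not known exactly. Their poses are not given: they have to be found in the camera images.
- cabinet: low cabinet fixed to the counter, 250 (x) x 450 (y) x 110 mm high, grey, drawer fronts towards the robot, white enamel top. Origin: centre of its underside; z up; turned about z by up to 0.25 rad. The -y part of its top is an open well, the upper shelf; the +y part is closed, and the glass door slides over it. Two aluminium rails along y at x = +-107 mm stand 123 mm above the counter
- shelf_floor (a point): middle of the upper shelf's felt floor, 70 mm above the counter, at (0, -105) mm in the cabinet's frame and with its axes. The well is 190 x 190 mm inside, its rim 110 mm above the counter. Wooden strips 6 mm high along this point's x and y axes part four places, one weight near the middle of each, about 45 mm from the strips
- glass_door (a joint): how far the glass door is slid open along the cabinet's +y, in m: 0 shut over the shelf, 0.2 fully open against its stop; it begins anywhere from 0 to 0.05. The clear level pane, 198 (x) x 205 (y) x 5 mm, has its upper face 118 mm above the counter. It stays where it is left, takes about 2 N to slide slowly, weighs about half a kilo
- door_pull (a point): the upright steel pull bar fixed on the glass door, 70 mm long (cabinet x), 12 mm thick (cabinet y), 18 mm high; a fingertip pushes on its side. This point: centre of its underside, on the pane's upper face, 118 mm above the counter; its axes are the cabinet's. With the door shut it lies at (0, -167) mm in the cabinet's frame; it moves with the door
- tapered_weight: the tapered sliding weight of a metronome pendulum: chromed steel, lying flat, 44 mm long (own x), its width tapering straight from 40 mm at the +x end to 20 mm at the -x end (seen from above a wedge or trapezium), 16 mm thick, with a dark groove 5 mm wide along the middle of its upper face. Loose on the shelf, in any one of the four places and at any yaw. Origin: centre of its underside; z up
- tapered_top (a point): middle of the upper face of the tapered weight, 86 mm above the counter; z up
- disc_weight: another chromed steel weight on the shelf: round flat disc, 42 mm across, 14 mm thick, with a small dark bore. Origin: centre of its underside
- cylinder_weight: another chromed steel weight on the shelf: upright plain cylinder, 26 mm across, 28 mm high. Origin: centre of its underside
- oblong_weight: another chromed steel weight on the shelf: rectangular block 44 x 24 x 16 mm lying flat, of even width, with a dark groove along its upper face. Origin: centre of its underside
- lock_box: bystander: cast brass cam lock box, 90 x 125 x 63 mm, on the counter to the right of the cabinet. Origin: centre of its underside
- pendulum_rod: bystander: steel pendulum rod 205 mm long with a round end weight 32 mm across and a small cross arbor, lying on the counter to the right, nearer the robot. Origin: on its underside near mid-length
- case_back: bystander: mahogany case back, flat trapezium board 200 x 120 mm, 8 mm thick, lying on the counter to the left, nearer the robot. Origin: centre of its underside
- metronome: bystander: pyramid metronome 213 mm high, 108 mm wide at the foot, standing on a white ceramic turntable base (160 mm across, 28 mm high) to the left of the cabinet. Origin: centre of its underside

How it is judged:
By the outcome, as a careful person would: the job done as asked, in the order asked, and still so for the second after the job is handed in, with the robot touching nothing.
It also fails if it takes over 48 s, if anything falls off the work surface, if the arm or the gripper's body presses on something with over 40 N, if the wrist force passes 120 N, or if a joint passes its speed limit or range.

ROBOT

A 6-joint arm with a two-finger parallel gripper is mounted at the origin on the work surface. World frame = base frame: x ahead of the robot, y to its left, z up, the work surface at z = 0. Lengths are in m, angles in rad, forces in N, time in s.
With the tool pointing down it reaches from about 0.375 to 0.9 m from the base axis. Payload 3.1 kg.
Tool frame: the origin (TCP) lies midway between the tips of the shut fingers; the grasp point (between the pads) lies 19 mm behind it; x points along the fingers, z is the direction in which the jaws open and shut, and the axes are right-handed (so a half turn about x gives the same grasp; the last joint's range is limited). The gripper opens to 87 mm and grips with 3 to 60 N. Pads are 19 mm wide; open, the fingers measure 117 mm over their backs; the gripper's body (75 mm by 190 mm) begins 51 mm behind the grasp point.
Start: joints at [1.071, 0.527, 1.433, -0, 1.181, -0.178], TCP at [0.197, 0.593, 0.223] pointing down, gripper open.
Joint ranges: [-3.08, 3.08], [-0.75, 2.2], [0.22, 2.44], [-1.43, 4.57], [0, 2.65], [-2.85, 2.85]. Speed limits (rad/s): [2.79, 2.79, 3.14, 3.14, 3.14, 3.14].

INTERFACE

Orientations are given as a unit quaternion [x, y, z, w].
In Python, from rig import robot, optics, workorder gives the robot as it stands.
- The arm moves only by the tool arm_command, never from a script. Its argument "plan" is a list of rows, each a list of 7 numbers: the shift along the tool's x, y, z in cm, then the turn, a rotation vector about the tool's x, y, z in rad, then the finger opening in cm, from 0 to 8.7. In form: [[x, y, z, ax, ay, az, gripper], ...]. A call has 1 to 12 rows; each row shifts and turns the pose as measured when the row begins, along the tool's axes as they then stand; what a row does not reach is not made up. A row lasts 1/8 s, in which the tool goes at most 62.5 mm and 10.7 degrees, less where a joint would pass 70% of its speed; a pose out of reach is approached as far as the arm can. A call with a gripper value outside its range is refused whole. The fingers move at their own pace and stop on an object; "grip_force" is the grip in N (left out, the last holds). Time passes only in rows, so rows that do not move let the fingers close. It gives the time, the measured TCP pose, the force and the opening at its end, in the units of the state.
- robot.get_obs(): the state, without advancing time (a new reading comes with each control period).
- optics.camera(name): name is "side" or "top" or "wrist"; returns (picture, depth): 400x640x3 uint8, blue, green, red; 400x640 float32, m along the optical axis (not along the pixel's ray), 0 where there is no reading.
- optics.camera_info(name): a dict with "mtx" (3x3 intrinsics, pixels), "k1" (the pictures are not rectified: a ray, as slopes to the right and down, at radius r is drawn at 1 + k1 r^2 times it, then the intrinsics apply), "position" and "rotation" of the camera in the world; the wrist camera has in their place "tool_from_camera" (4x4, takes a point from camera to tool coordinates, whose origin is the TCP and whose axes are the tool frame's). Camera axes: x right, y down, z forward; pixel columns grow to the right and rows downward; lengths in m; the calibration is good to about 2 mm. A picture is of the moment at which its call begins: read the wrist's pose just before it. camera_info takes no time and is no camera call.
- workorder.hand_in(): hands the job in, once; it reports no verdict.
The state is a dict: "time": time; "q": joint angles; "joint_velocities": joint speeds; "joint_torque": joint torques, N m; "position": TCP position; "tool_rot": TCP orientation; "ft_force": force on the tool from outside, world axes, zero at the start; "moment": the same for the moment, N m; "grip_width": finger opening in m.
Only numpy, scipy, OpenCV 4.12 (cv2) and the standard library are available. Lean on these libraries where they do the work, as an engineer would, in place of code of your own. Each camera call takes 0.05 s, during which the arm holds its last target. There are 200 camera calls.

## Working session

There is one attempt and no reset: what is moved stays moved. The work goes in short steps, Python scripts to look and compute and a tool call to move; the robot and the scene stay as the last step left them, time stands still between calls to the robot, and variables do not carry over. Pictures are saved under pics/ and viewed, about 8 in all and at most 12, crops included, and the job is handed in when it is done.

Besides the shell and the picture viewer there is one more tool, called after "Call:" by a JSON object that holds its "name" and its "arguments", one argument or row to a line. arm_command: Moves the arm, as the interface text tells. Its arguments: {"type":"object","properties":{"plan":{"type":"array"},"grip_force":{"type":"number"}},"required":["plan"]}

```bash
mkdir -p pics; ls; cat > h.py <<'E'
import numpy as np, cv2
from scipy.spatial.transform import Rotation as R
from rig import robot, optics, workorder
def grab(n):
    o=robot.get_obs(); p,d=optics.camera(n); i=optics.camera_info(n)
    K=np.array(i["mtx"]);k1=i["k1"]
    if n=="wrist":
        T=np.eye(4);T[:3,:3]=R.from_quat(o["tool_rot"]).as_matrix();T[:3,3]=o["position"];T=T@np.array(i["tool_from_camera"])
    else:
        T=np.eye(4);r=np.array(i["rotation"]);T[:3,:3]=r if r.shape==(3,3) else R.from_quat(r).as_matrix();T[:3,3]=i["position"]
    np.savez(n+".npz",p=p,d=d,K=K,k1=k1,T=T)
    return p,d,K,k1,T
def load(n):
    z=np.load(n+".npz");return z["p"],z["d"],z["K"],float(z["k1"]),z["T"]
def rays(uv,K,k1,T):
    uv=np.asarray(uv,float).reshape(-1,1,2)
    s=cv2.undistortPoints(uv,K,np.array([k1,0,0,0,0.]))[:,0]
    return np.c_[s,np.ones(len(s))]@T[:3,:3].T,T[:3,3]
def at_z(uv,z,K,k1,T):   # pixel -> world on plane z
    d,o=rays(uv,K,k1,T); return o+d*((z-o[2])/d[:,2])[:,None]
def proj(P,K,k1,T):
    c=(np.asarray(P,float)-T[:3,3])@T[:3,:3]
    return cv2.projectPoints(c.reshape(-1,1,3),np.zeros(3),np.zeros(3),K,np.array([k1,0,0,0,0.]))[0][:,0]
E
python3 - <<'E'
from h import *
print(robot.get_obs())
for n in("top","side"):
    p,d,K,k1,T=grab(n); cv2.imwrite(f"pics/{n}1.png",p); print(n,K[0,0],k1,T.round(3).tolist(),(d>0).mean())
E
```

```text
pics
{'time': 0.0, 'q': array([ 1.07148045e+00,  5.28444124e-01,  1.43389687e+00, -3.48727823e-06,
        1.18137225e+00, -1.78515099e-01]), 'joint_velocities': array([-1.85805036e-03,  3.74105763e-04,  2.54961726e-05,  2.32296823e-03,
        6.76437036e-04,  8.35807908e-04]), 'joint_torque': array([-2.14448919e-03, -4.40050507e+01, -1.76587039e+01,  6.31278008e-02,
        5.84459945e-02, -1.73718490e-04]), 'position': array([0.19670946, 0.59247586, 0.22158689]), 'tool_rot': array([-0.41404989,  0.5741136 ,  0.41340036,  0.57276209]), 'ft_force': array([-0.42989024, -0.63258529,  0.02846178]), 'moment': array([-0.03453225,  0.06356324, -0.0143344 ]), 'grip_width': 0.08706717422660892}
top 384.7035701863717 0.018748139216246205 [[-0.013, -0.994, 0.111, 0.371], [-1.0, 0.014, 0.008, 0.001], [-0.01, -0.111, -0.994, 1.299], [0.0, 0.0, 0.0, 1.0]] 0.99617578125
side 388.13422064327966 -0.022332899506946568 [[0.997, -0.065, 0.051, 0.455], [-0.081, -0.662, 0.745, -0.888], [-0.015, -0.747, -0.665, 0.901], [0.0, 0.0, 0.0, 1.0]] 0.99596875
```

View pics/top1.png

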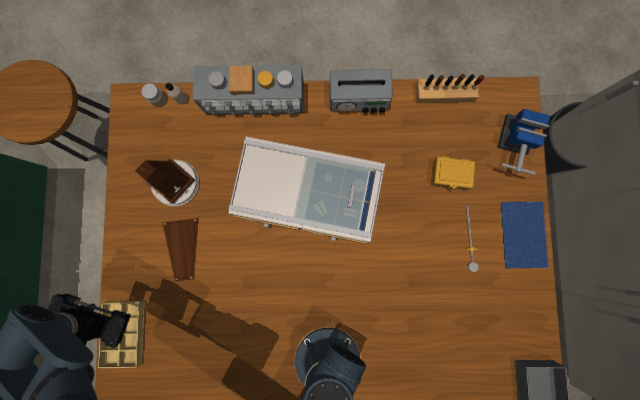

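The top view shows the cabinet at about (308,190), with the door a little open (blue felt at about (370,200)) and the pull bar at about (350,190). I'll zoom in.

```bash
python3 - <<'E'
from h import *
p,*_=load("top"); cv2.imwrite("pics/top_c.png",cv2.resize(p[130:250,220:395],None,fx=4.5,fy=4.5,interpolation=cv2.INTER_CUBIC))
E
```

```text
(no output)
```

View pics/top_c.png

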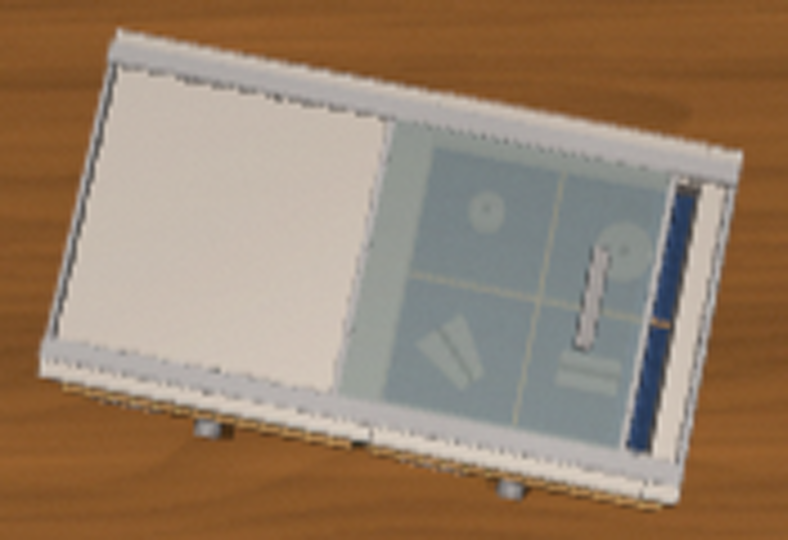

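The wedge is the weight in the robot-side, +y place, at crop (450,355). The pull bar is at crop (592,298), running along cabinet x. Next I'll work out the cabinet pose.

```bash
python3 - <<'E'
from h import *
c=load("top")[2:]
f=lambda x,y:[220+(x+.5)/4.5-.5,130+(y+.5)/4.5-.5]
from scipy.optimize import least_squares
# top outer corners (+x+y),(+x-y),(-x-y),(-x+y), well strips cross, outer
obs=np.array([f(117,32),f(742,152),f(678,500),f(40,375),f(540,298)])
loc=np.array([[.125,.225,.11],[.125,-.225,.11],[-.125,-.225,.11],[-.125,.225,.11],[0,-.105,.076]])
W=lambda q,l:np.c_[l[:,:2]@np.array([[np.cos(q[2]),np.sin(q[2])],[-np.sin(q[2]),np.cos(q[2])]])+q[:2],l[:,2]]
s=least_squares(lambda q:(proj(W(q,loc),*c)-obs).ravel(),[.6,0,-.2],loss="soft_l1")
q=s.x;print("cab",q.round(4),"res",s.fun.reshape(-1,2).round(1).tolist())
def tocab(P): 
    d=P[:,:2]-q[:2];C,S=np.cos(q[2]),np.sin(q[2]);return np.c_[d@[C,S],d@[-S,C]]
for n,uv,z in(("bar top",f(592,298),.136),("taper",f(450,354),.086),("pane left edge",f(365,260),.118),("pane R",f(645,315),.118)):
    P=at_z([uv],z,*c);print(n,P.round(3),tocab(P).round(3))
np.save("cab.npy",q)
o=robot.get_obs();print(R.from_quat(o["tool_rot"]).as_matrix().round(3))
p,d,K,k1,T=load("top")
m=d.copy();v,u=np.mgrid[0:400,0:640];uv=np.c_[u.ravel(),v.ravel()]
D,O=rays(uv,K,k1,T);P=(O+D*d.reshape(-1,1)).reshape(400,640,3)
X=P[100:240,120:225].reshape(-1,3);X=X[X[:,2]>.02];print("metronome box",X.min(0),X.max(0))
X=P[40:125,180:500].reshape(-1,3);X=X[X[:,2]>.02];print("back box",X.min(0),X.max(0))
E
```

```text
cab [ 0.5493  0.056  -0.2087] res [[-0.4, -0.6], [0.6, -0.5], [0.4, 0.8], [-0.6, 0.3], [-0.0, -0.1]]
bar top [[ 0.519 -0.08   0.136]] [[-0.001 -0.139]]
taper [[0.487 0.018 0.086]] [[-0.053 -0.05 ]]
pane left edge [[0.55  0.075 0.118]] [[-0.003  0.019]]
pane R [[ 0.509 -0.117  0.118]] [[-0.003 -0.178]]
[[-0.001 -0.949  0.315]
 [-0.002  0.315  0.949]
 [-1.     0.    -0.002]]
metronome box [0.37101549 0.00121077 0.0200525 ] [0.87521372 0.59681988 1.29861249]
back box [ 0.37101549 -0.51974629  0.02002184] [0.94323258 0.49298485 1.29861249]
```

Call:
{"name": "arm_command", "arguments": {
  "plan": [
    [-1,0,0,0.18,0,0,0],
    [-1,0,0,0.18,0,0,0],
    [-1,0,0,0.18,0,0,0],
    [-1,0,0,0.18,0,0,0],
    [-1,0,0,0.18,0,0,0],
    [-1,0,0,0.18,0,0,0],
    [-1,0,0,0.18,0,0,0],
    [-1,0,0,0.18,0,0,0],
    [0,0,0,0,0,0,0]
  ],
  "grip_force": 20
}}

```text
time: 1.23
position: [0.1951, 0.5895, 0.2981]
tool_rot: [0.078, 0.704, -0.088, 0.7]
ft_force: [0.7, 0.4, 0.1]
grip_width: 0.0055
```

```bash
cat >> h.py <<'E'
def status():
    q=np.load("cab.npy");o=robot.get_obs();M=R.from_quat(o["tool_rot"]).as_matrix();d=o["position"][:2]-q[:2];C,S=np.cos(q[2]),np.sin(q[2])
    print("t",round(o["time"],2),"pos",o["position"].round(4),"cab xy",round(C*d[0]+S*d[1],4),round(-S*d[0]+C*d[1],4),"F",o["ft_force"].round(1),"w",round(o["grip_width"],4))
    G=np.c_[[0,0,-1],[-S,C,0],[C,S,0]]
    print("turn needed (tool rotvec)",R.from_matrix(M.T@G).as_rotvec().round(3))
E
python3 -c "
from h import *
status()"
```

```text
t 1.23 pos [0.1951 0.5895 0.2981] cab xy -0.4571 0.4485 F [0.7 0.4 0.1] w 0.0055
turn needed (tool rotvec) [-0.027 -0.004  0.015]
```

Call:
{"name": "arm_command", "arguments": {
  "plan": [
    [0,-4.8,3.5,-0.027,-0.004,0.015,0],
    [0,-4.8,3.5,0,0,0,0],
    [0,-4.8,3.5,0,0,0,0],
    [0,-4.8,3.5,0,0,0,0],
    [0,-4.8,3.5,0,0,0,0],
    [0,-4.8,3.5,0,0,0,0],
    [0,-4.8,3.5,0,0,0,0],
    [0,-4.8,3.5,0,0,0,0],
    [0,-4.8,3.5,0,0,0,0],
    [0,-4.8,3.5,0,0,0,0],
    [0,-4.8,3.5,0,0,0,0],
    [0,-4.8,3.5,0,0,0,0]
  ]
}}

```text
time: 2.72
position: [0.5037, -0.0717, 0.2911]
tool_rot: [0.056, 0.707, -0.056, 0.703]
ft_force: [1.1, 0.7, -0.3]
grip_width: 0.0003
```

```bash
python3 -c "
from h import *
status()
p,*_=grab('wrist');cv2.imwrite('pics/w1.png',p);status()"
```

```text
t 2.73 pos [ 0.5037 -0.0717  0.2911] cab xy -0.0181 -0.1344 F [ 1.1  0.7 -0.3] w 0.0003
turn needed (tool rotvec) [ 0.051 -0.005  0.001]
t 2.77 pos [ 0.5085 -0.0794  0.2912] cab xy -0.0118 -0.1409 F [ 4.1 -4.7  0.5] w 0.0005
turn needed (tool rotvec) [0.047 0.002 0.008]
```

View pics/w1.png

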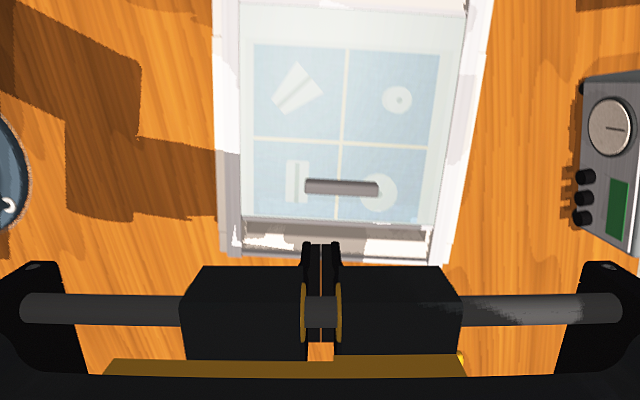

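The wrist view shows the door still nearly shut, the bar at (342,187), the wedge at (297,90), and the fingertips near (320,243). I'll move to the -y side of the bar, above the rim, and measure once settled.

Call:
{"name": "arm_command", "arguments": {
  "plan": [
    [0,-2.3,0.6,0.047,0,0,0],
    [0,-2.3,0.6,0,0,0,0],
    [0,0,0,0,0,0,0],
    [0,0,0,0,0,0,0]
  ]
}}

```text
time: 3.28
position: [0.5106, -0.1289, 0.2882]
tool_rot: [0.071, 0.705, -0.074, 0.702]
ft_force: [0.0, 0.1, 0.7]
grip_width: 0.0004
```

```bash
python3 -c "
from h import *
status()
p,*_=grab('wrist');cv2.imwrite('pics/w2.png',p[:300]);status()"
```

```text
t 3.27 pos [ 0.5106 -0.1289  0.2882] cab xy 0.0005 -0.1889 F [0.  0.1 0.7] w 0.0004
turn needed (tool rotvec) [ 0.004 -0.004  0.005]
t 3.33 pos [ 0.5107 -0.1288  0.2882] cab xy 0.0005 -0.1888 F [ 0.7  0.9 -0.1] w 0.0003
turn needed (tool rotvec) [ 0.004 -0.004  0.006]
```

View pics/w2.png

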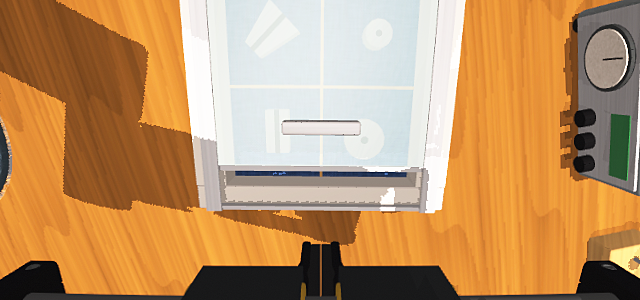

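```bash
python3 - <<'E'
from h import *
c=load("wrist")[2:];q=np.load("cab.npy");C,S=np.cos(q[2]),np.sin(q[2])
for n,uv,z in(("bar top front L",(282,134),.136),("bar front R",(360,134.5),.136),("bar back mid",(321,121),.136),("cross",(321,87),.076),("taper",(272,28),.086),("pane edge",(318,167),.118)):
    P=at_z([uv],z,*c)[0];d=P[:2]-q[:2];print(n,P.round(3),"cab",(C*d[0]+S*d[1]).round(4),(-S*d[0]+C*d[1]).round(4))
E
```

```text
bar top front L [ 0.486 -0.079  0.136] cab -0.0338 -0.1454
bar front R [ 0.553 -0.094  0.136] cab 0.035 -0.1455
bar back mid [ 0.522 -0.075  0.136] cab 0.0005 -0.134
cross [ 0.528 -0.048  0.076] cab 0.0002 -0.1058
taper [0.493 0.015 0.086] cab -0.0464 -0.0521
pane edge [ 0.51  -0.119  0.118] cab -0.0022 -0.1791
```

Call:
{"name": "arm_command", "arguments": {
  "plan": [
    [4,0,0,0.004,-0.004,0.005,0],
    [4,0,0,0,0,0,0],
    [3.5,0,0,0,0,0,0],
    [2,0,0,0,0,0,0],
    [1,0,0,0,0,0,0],
    [0,0,0,0,0,0,0]
  ]
}}

```text
time: 4.08
position: [0.5118, -0.1228, 0.1415]
tool_rot: [0.069, 0.702, -0.07, 0.705]
ft_force: [-0.2, 0.2, 0.2]
grip_width: 0.0002
```

```bash
python3 -c "
from h import *
status()"
```

```text
t 4.08 pos [ 0.5118 -0.1228  0.1415] cab xy 0.0004 -0.1826 F [-0.2  0.2  0.2] w 0.0002
turn needed (tool rotvec) [0.012 0.004 0.   ]
```

Call:
{"name": "arm_command", "arguments": {
  "plan": [
    [1.0,0,0,0.012,0.004,0,0],
    [0.6,0,0,0,0,0,0],
    [0,0,0,0,0,0,0],
    [0,0.8,0,0,0,0,0],
    [0,0.8,0,0,0,0,0],
    [0,0.8,0,0,0,0,0],
    [0,0.8,0,0,0,0,0],
    [0,0.8,0,0,0,0,0]
  ]
}}

```text
time: 5.08
position: [0.5226, -0.0823, 0.1271]
tool_rot: [0.072, 0.701, -0.075, 0.705]
ft_force: [-0.2, -1.8, -0.2]
grip_width: 0.0005
```

```bash
python3 -c "
from h import *
status()"
```

```text
t 5.08 pos [ 0.5226 -0.0823  0.1271] cab xy 0.0026 -0.1408 F [-0.2 -1.8 -0.2] w 0.0005
turn needed (tool rotvec) [0.    0.006 0.003]
```

Call:
{"name": "arm_command", "arguments": {
  "plan": [
    [0,1.0,-0.05,0,0.006,0.003,0],
    [0,1.0,-0.05,0,0,0,0],
    [0,1.0,-0.05,0,0,0,0],
    [0,1.0,-0.05,0,0,0,0],
    [0,1.0,0,0,0,0,0],
    [0,1.0,0,0,0,0,0],
    [0,1.0,0,0,0,0,0],
    [0,1.0,0,0,0,0,0],
    [0,1.0,0,0,0,0,0],
    [0,1.0,0,0,0,0,0]
  ]
}}

```text
time: 6.32
position: [0.5446, 0.0219, 0.1274]
tool_rot: [0.073, 0.702, -0.074, 0.705]
ft_force: [1.3, -1.8, -0.5]
grip_width: 0.0007
```

```bash
python3 -c "
from h import *
status()"
```

```text
t 6.33 pos [0.5446 0.0219 0.1274] cab xy 0.0025 -0.0343 F [ 1.3 -1.8 -0.5] w 0.0007
turn needed (tool rotvec) [0.    0.004 0.001]
```

Call:
{"name": "arm_command", "arguments": {
  "plan": [
    [0,0.9,-0.05,0,0.004,0,0],
    [0,0.8,-0.05,0,0,0,0],
    [0,0.7,-0.05,0,0,0,0],
    [0,0.6,-0.05,0,0,0,0],
    [0,0.5,0,0,0,0,0],
    [0,0.4,0,0,0,0,0],
    [0,0.4,0,0,0,0,0]
  ]
}}

```text
time: 7.2
position: [0.5518, 0.0677, 0.1276]
tool_rot: [0.073, 0.703, -0.074, 0.703]
ft_force: [1.0, -2.4, -0.1]
grip_width: 0.0003
```

```bash
python3 -c "
from h import *
status()"
```

```text
t 7.2 pos [0.5518 0.0677 0.1276] cab xy 0.0001 0.012 F [ 1.  -2.4 -0.1] w 0.0003
turn needed (tool rotvec) [ 0.001 -0.     0.001]
```

Still sliding at about 2.4 N, so I'll go on slowly to the stop.

Call:
{"name": "arm_command", "arguments": {
  "plan": [
    [0,0.3,0,0,0,0,0],
    [0,0.3,0,0,0,0,0],
    [0,0.3,0,0,0,0,0]
  ]
}}

```text
time: 7.58
position: [0.5529, 0.0726, 0.1276]
tool_rot: [0.068, 0.704, -0.075, 0.703]
ft_force: [-1.9, -13.7, 2.3]
grip_width: 0.0004
```

```bash
python3 -c "
from h import *
status()"
```

```text
t 7.58 pos [0.5529 0.0726 0.1276] cab xy 0.0001 0.017 F [ -1.9 -13.7   2.3] w 0.0004
turn needed (tool rotvec) [ 0.005 -0.001  0.01 ]
```

Force rose to 13.7 N at the predicted stop position. Next I back off, rise, and look again.

Call:
{"name": "arm_command", "arguments": {
  "plan": [
    [0,-1,0,0,0,0.01,0],
    [0,-2,0,0,0,0,0],
    [-2,-3,-1,0,0,0,0],
    [-4,-3,-1,0,0,0,0],
    [-3,-3,-1,0,0,0,0],
    [-1,-3,-1,0,0,0,0],
    [0,-2,-1,0,0,0,0],
    [0,0,0,0,0,0,0],
    [0,0,0,0,0,0,0],
    [0,0,0,0,0,0,0]
  ]
}}

```text
time: 8.82
position: [0.4631, -0.0835, 0.2283]
tool_rot: [0.078, 0.707, -0.068, 0.699]
ft_force: [-1.1, 0.6, -0.6]
grip_width: 0.0
```

```bash
python3 -c "
from h import *
status()
p,*_=grab('wrist');cv2.imwrite('pics/w3.png',p);status()"
```

```text
t 8.82 pos [ 0.4631 -0.0835  0.2283] cab xy -0.0554 -0.1543 F [-1.1  0.6 -0.6] w 0.0
turn needed (tool rotvec) [ 0.002 -0.012 -0.012]
t 8.88 pos [ 0.4631 -0.0835  0.2283] cab xy -0.0554 -0.1543 F [-0.3 -0.6 -0.7] w 0.0006
turn needed (tool rotvec) [ 0.002 -0.012 -0.012]
```

View pics/w3.png

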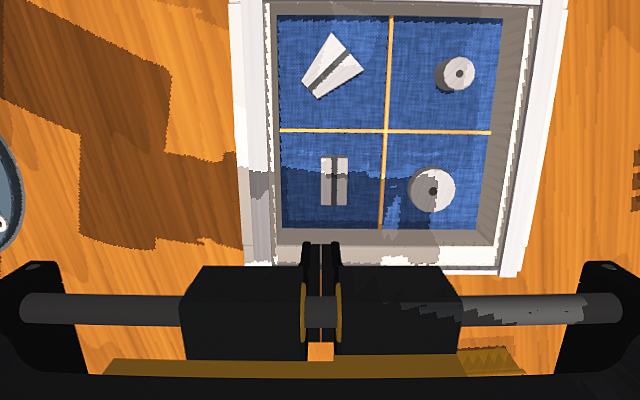

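The shelf is fully uncovered. The wedge lies upper left with its wide end at (332,33)-(364,70) and its narrow end at (302,80)-(319,98), so its middle is about (330,69).

```bash
python3 - <<'E'
from h import *
c=load("wrist")[2:];q=np.load("cab.npy");C,S=np.cos(q[2]),np.sin(q[2])
o=robot.get_obs()
for n,uv,z in(("wide1",(332,33),.086),("wide2",(364,70),.086),("nar1",(302,79),.086),("nar2",(319,98),.086),("taper mid",(330,69),.086),("cross",(387,131),.076)):
    P=at_z([uv],z,*c)[0];d=P[:2]-q[:2];print(n,P.round(3),"cab",(C*d[0]+S*d[1]).round(4),(-S*d[0]+C*d[1]).round(4),"tool shift cm",(R.from_quat(o["tool_rot"]).inv().apply(P-o["position"])*100).round(2))
E
```

```text
wide1 [0.497 0.04  0.086] cab -0.0478 -0.027 tool shift cm [14.37 12.56  0.96]
wide2 [0.517 0.007 0.086] cab -0.0214 -0.055 tool shift cm [14.31  9.75  3.59]
nar1 [0.466 0.01  0.086] cab -0.0721 -0.0622 tool shift cm [14.36  9.04 -1.48]
nar2 [ 0.476 -0.008  0.086] cab -0.0581 -0.0773 tool shift cm [14.33  7.53 -0.08]
taper mid [0.49  0.013 0.086] cab -0.0491 -0.0543 tool shift cm [14.34  9.82  0.82]
cross [ 0.529 -0.047  0.076] cab 0.0017 -0.1053 tool shift cm [15.22  4.71  5.91]
```

Call:
{"name": "arm_command", "arguments": {
  "plan": [
    [0,3,0.1,0.002,-0.012,-0.012,0],
    [0,3,0.2,0,0,0,0],
    [0,3,0.2,0,0,0,0],
    [0,1,0,0,0,0,0],
    [2,0,0,0,0,0,0],
    [3,0,0,0,0,0,0],
    [2,0,0,0,0,0,0],
    [0,0,0,0,0,0,0],
    [0,0,0,0,0,0,0]
  ]
}}

```text
time: 10.0
position: [0.4918, 0.0179, 0.1563]
tool_rot: [0.071, 0.703, -0.072, 0.704]
ft_force: [0.3, -0.0, 0.2]
grip_width: 0.0003
```

```bash
python3 -c "
from h import *
status()"
```

```text
t 10.0 pos [0.4918 0.0179 0.1563] cab xy -0.0484 -0.0492 F [ 0.3 -0.   0.2] w 0.0003
turn needed (tool rotvec) [0.006 0.001 0.001]
```

Correcting y by -0.5 cm and z by -0.15 cm, then descending to z of about 0.102.

Call:
{"name": "arm_command", "arguments": {
  "plan": [
    [0,-0.5,-0.15,0.006,0,0,0],
    [2,0,0,0,0,0,0],
    [2,0,0,0,0,0,0],
    [1,0,0,0,0,0,0],
    [0,0,0,0,0,0,0],
    [0,0,0,0,0,0,0]
  ]
}}

```text
time: 10.75
position: [0.493, 0.0109, 0.11]
tool_rot: [0.073, 0.699, -0.075, 0.707]
ft_force: [0.2, -0.2, -1.3]
grip_width: 0.0004
```

```bash
python3 -c "
from h import *
status()
p,*_=grab('side');cv2.imwrite('pics/s2.png',p)
c=load('side')[2:];print(proj([robot.get_obs()['position'],[.489,.013,.086]],*c))"
```

```text
t 10.75 pos [0.493  0.0109 0.11  ] cab xy -0.0456 -0.0558 F [ 0.2 -0.2 -1.3] w 0.0004
turn needed (tool rotvec) [-0.001  0.012  0.001]
[[309.14836961 200.7668089 ]
 [308.02073052 206.18220463]]
```

View pics/s2.png

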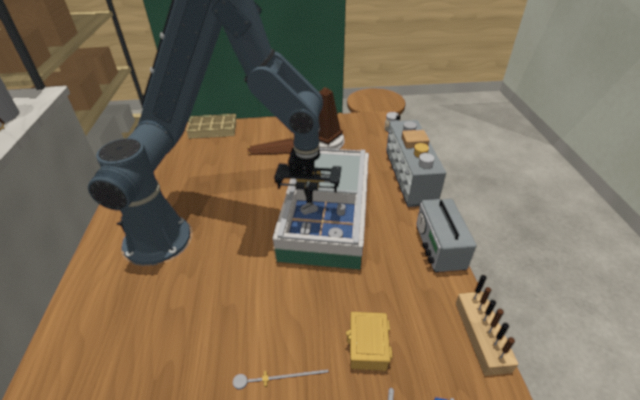

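The side view shows the fingertips at (309,201), over the wedge at (308,208). I'll lower about 0.8 cm more, centre, and hold.

Call:
{"name": "arm_command", "arguments": {
  "plan": [
    [0.4,0.1,-0.3,0,0.01,0,0],
    [0.5,0,0,0,0,0,0],
    [0,0,0,0,0,0,0],
    [0,0,0,0,0,0,0],
    [0,0,0,0,0,0,0],
    [0,0,0,0,0,0,0],
    [0,0,0,0,0,0,0],
    [0,0,0,0,0,0,0],
    [0,0,0,0,0,0,0],
    [0,0,0,0,0,0,0],
    [0,0,0,0,0,0,0],
    [0,0,0,0,0,0,0]
  ]
}}

```text
time: 12.3
position: [0.4909, 0.0126, 0.1015]
tool_rot: [0.073, 0.702, -0.074, 0.705]
ft_force: [-0.4, -0.6, 0.3]
grip_width: 0.0003
```

```bash
python3 -c "
from h import *
status()"
```

```text
t 12.3 pos [0.4909 0.0126 0.1015] cab xy -0.0481 -0.0546 F [-0.4 -0.6  0.3] w 0.0003
turn needed (tool rotvec) [-0.001  0.004  0.001]
```

Centred to about 2 mm and 15 mm above the weight. I'll hold a further 1.5 s or more.

Call:
{"name": "arm_command", "arguments": {
  "plan": [
    [0,0,0,0,0,0,0],
    [0,0,0,0,0,0,0],
    [0,0,0,0,0,0,0],
    [0,0,0,0,0,0,0],
    [0,0,0,0,0,0,0],
    [0,0,0,0,0,0,0],
    [0,0,0,0,0,0,0],
    [0,0,0,0,0,0,0],
    [0,0,0,0,0,0,0],
    [0,0,0,0,0,0,0],
    [0,0,0,0,0,0,0],
    [0,0,0,0,0,0,0]
  ]
}}

```text
time: 13.8
position: [0.4909, 0.0125, 0.1015]
tool_rot: [0.073, 0.702, -0.074, 0.705]
ft_force: [-0.1, -0.7, -0.3]
grip_width: 0.0002
```

Call:
{"name": "arm_command", "arguments": {
  "plan": [
    [-1,0,0,0,0,0,0],
    [-3,0,0,0,0,0,0],
    [-4,0,0,0,0,0,0],
    [-4,0,0,0,0,0,0],
    [-4,0,0,0,0,0,0],
    [-3,0,0,0,0,0,0],
    [-2,0,0,0,0,0,0],
    [-1,0,0,0,0,0,0],
    [0,0,0,0,0,0,0],
    [0,0,0,0,0,0,0],
    [0,0,0,0,0,0,0]
  ]
}}

```text
time: 15.18
position: [0.4877, 0.0135, 0.3315]
tool_rot: [0.073, 0.702, -0.074, 0.704]
ft_force: [-0.5, -0.1, 0.6]
grip_width: 0.0006
```

```bash
python3 -c "
from h import *
status()
p,*_=grab('wrist');q,*_=grab('top')
cv2.imwrite('pics/f.png',np.vstack([p[:260],cv2.resize(q[100:300,120:500],(640,337))]));status()"
```

```text
t 15.18 pos [0.4877 0.0135 0.3315] cab xy -0.0514 -0.0543 F [-0.5 -0.1  0.6] w 0.0006
turn needed (tool rotvec) [-0.001  0.003  0.001]
t 15.28 pos [0.4877 0.0135 0.3315] cab xy -0.0514 -0.0544 F [-0.5 -0.2 -0.2] w 0.0005
turn needed (tool rotvec) [-0.001  0.003  0.001]
```

View pics/f.png

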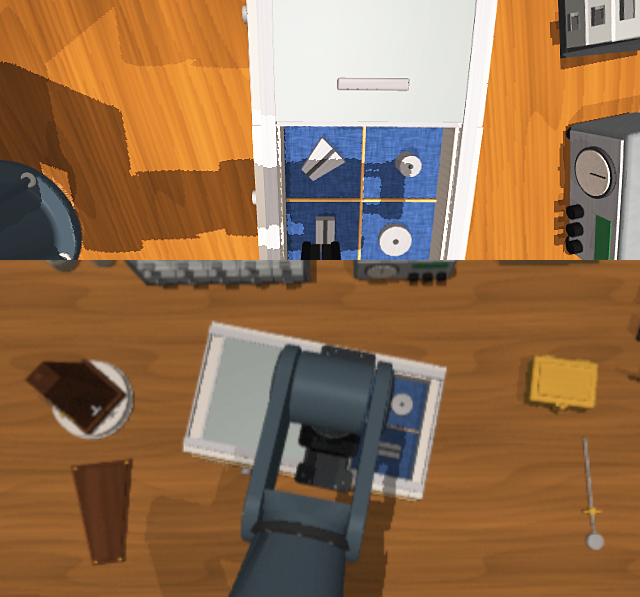

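The door is open, the weights are in place and the bystanders look untouched. One numeric check of the bar, then I hand in.

```bash
python3 - <<'E'
from h import *
c=load("wrist")[2:];q=np.load("cab.npy");C,S=np.cos(q[2]),np.sin(q[2])
for uv,z in(((373,84.5),.136),((323,160),.086)):
    P=at_z([uv],z,*c)[0];d=P[:2]-q[:2];print((C*d[0]+S*d[1]).round(4),(-S*d[0]+C*d[1]).round(4))
E
```

```text
0.0005 0.0321
-0.0472 -0.0522
```

```bash
python3 -c "
from h import *
print(workorder.hand_in())"
```

```text
the job is handed in; nothing more can be done
None
```

The glass door is fully open and I pointed out the tapered weight, then handed the job in at about 15 s on the clock (limit 48 s).

- **Door:** I pushed the pull bar with the shut fingertips. It slid at about 2 N and reached about 14 N when the door met its stop. The last picture puts the bar at 32 mm in the cabinet's frame (33 mm expected), so the door is about 199 mm open and stayed there after I let go.
- **Pointing:** I held the fingertips about 15 mm above the middle of the wedge, centred to about 2 mm, for about 2.7 s. The measured force stayed at noise level, so nothing was touched.
- **Withdrawal:** I drew straight up to z = 0.33 m, about 24 cm above the weight.
- **Last checks:** All four weights appear in place, though the fingers partly hide the oblong one in the wrist view. The metronome, case back, lock box and pendulum rod look unmoved by eye. No check failed or disagreed beyond a few mm.

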